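# Start a drying run: clear timer, tare balance, start timer

## Robot

A 6-joint arm with a two-finger parallel gripper is mounted at the origin on the work surface. World frame = base frame: x ahead of the robot, y to its left, z up, the work surface at z = 0. Lengths are in m, angles in rad, forces in N, time in s.
With the tool pointing down it reaches from about 0.3 to 0.775 m from the base axis. Payload 14.6 kg.
Tool frame: the origin (TCP) lies between the finger pads; the fingertips stand 8 mm ahead of it and the grasp point (between the pads) lies 11 mm behind it; z points along the fingers, y is the direction in which the jaws open and shut (so a half turn about z gives the same grasp; the last joint's range is limited). The gripper opens to 94 mm and grips with 3 to 60 N. Pads are 16 mm wide; open, the fingers measure 119 mm over their backs; the gripper's body (75 mm by 177 mm) begins 78 mm behind the grasp point.
Start: joints at [-1.392, 0.3, 1.521, -0, 1.321, -0.067], TCP at [0.134, -0.533, 0.213] pointing down, gripper open.
Joint ranges: [-3.03, 3.03], [-0.79, 2.21], [0.23, 2.52], [-1.04, 4.18], [0, 3.07], [-2.55, 2.55]. Speed limits (rad/s): [2.22, 2.22, 2.57, 3.14, 3.14, 3.14].

## Interface

Orientations are given as [roll, pitch, yaw] about the fixed x, y, z axes, in that order (R = Rz(yaw) Ry(pitch) Rx(roll)).
In Python, from station import ctrl, viewer, workorder gives the robot as it stands.
- The arm moves only by the tool play_rows, never from a script. Its argument "commands" is a list of rows, each an object of numbers: "dx", "dy", "dz": the shift along the tool's x, y, z in m; "ax", "ay", "az": the turn, a rotation vector about the tool's x, y, z in degrees. In form: [{"dx": .., "dy": .., "dz": .., "ax": .., "ay": .., "az": ..}, ...]. A call has exactly 5 rows; each row shifts and turns the pose as measured when the row begins, along the tool's axes as they then stand; what a row does not reach is not made up. A row lasts 1/12 s, in which the tool goes at most 41.7 mm and 7.16 degrees, less where a joint would pass 70% of its speed; a pose out of reach is approached as far as the arm can. A call with a gripper value outside its range is refused whole. "claw" is the opening, from 0 (shut) to 1 (fully open), set as the call begins (left out, the last holds). The fingers move at their own pace and stop on an object; "squeeze" is the grip in N (left out, the last holds). Time passes only in rows, so rows that do not move let the fingers close, or fill a call up. It gives the time, the measured TCP pose, the force and the opening at its end, in the units of the state.
- ctrl.get_obs(): the state, without advancing time (a new reading comes with each control period).
- viewer.camera(name): name is "scene" or "side" or "wrist"; returns the picture (400x640x3 uint8, red, green, blue); there is no depth.
- viewer.camera_model(name): a dict with "K" (3x3 intrinsics, pixels), "dist_coeffs" ([k1, k2, p1, p2, k3] as OpenCV has them; the pictures are not rectified), "pose" (4x4, takes a point from camera to world coordinates); the wrist camera has in their place "T_tool_cam" (4x4, takes a point from camera to tool coordinates, whose origin is the TCP and whose axes are the flange's). Camera axes: x right, y down, z forward; pixel columns grow to the right and rows downward; lengths in m; the calibration is good to about 2 mm. A picture is of the moment at which its call begins: read the wrist's pose just before it. camera_model takes no time and is no camera call.
- workorder.hand_in(): hands the job in, once; it reports no verdict.
The state is a dict: "time_s": time; "qpos": joint angles; "joint_vel": joint speeds; "tau": joint torques, N m; "ee_pos": TCP position; "eef_rot": TCP orientation; "force": force on the tool from outside, world axes, zero at the start; "moment": the same for the moment, N m; "grip_width": finger opening in m.
Only numpy, scipy, OpenCV 4.12 (cv2) and the standard library are available. Lean on these libraries where they do the work, as an engineer would, in place of code of your own. Each camera call takes 0.05 s, during which the arm holds its last target. There are 200 camera calls.

## Task

Start the drying run for the cast disc that already stands in its dish on the balance: clear the old time with the small round key of the bench timer, then zero the balance with its wide tare key, then start the timer with its own wide key. Press each key lightly with a fingertip and let it spring back before the next, press no other key, and finish clear of everything. Do not touch the dish or the pan, nothing is to be picked up, and the timer and the other things on the table stay where they stand.

Things in the scene. Friction and masses are not known exactly. Their poses are not given: they have to be found in the camera images.
- timer: bench timer, loose on the table, 0.33 to 0.54 kg: black wedge 100 mm front to back (x), 140 mm wide (y), with a grey display at the back of its top and a row of three grey keys along the front edge; origin at the centre of its underside, +x to its back (away from the keys), +y to its left as its user sees it, z up. The top slopes at 10 degrees, 20 mm high in front and 38 mm at the back; keys stand 8 mm proud of it
- timer_clear_top (a point): centre of the top face of the timer's clear key: round, 18 mm across, at the left end of the row of three, 27 mm in front of the timer's origin, 48 mm to its left, 32 mm above the table. All keys move at right angles to their panel (10 degrees from vertical), and pressing straight down works as well; the point moves with the key, and its z axis points out of the panel
- timer_clear (a joint): the timer's clear key: 5 mm of travel straight into the panel, springs back when let go; 0 = up, grows as pressed; it counts as pressed at 2.5 mm, which takes about 2.4 N; the bottom of its travel takes about 4 N
- timer_start_top (a point): centre of the top face of the timer's start key: a wide bar 40 mm (y) x 18 mm, at the right end of the row, 27 mm in front of the timer's origin, 42 mm to its right, 32 mm above the table
- timer_start (a joint): the timer's start key: 5 mm of travel straight into the panel, springs back when let go; 0 = up, grows as pressed; it counts as pressed at 2.5 mm, which takes about 2.4 N; the bottom of its travel takes about 4 N
- timer_set (a joint): the timer's set key, not to be pressed: 16 mm square, in the middle of the row, 40 mm from the centre of the clear key and 50 mm from that of the start key; same travel and spring
- balance: top-pan balance, fixed on its rubber feet: white, 260 mm front to back (x), 190 mm wide (y), 63 mm high; origin at the centre of its underside, +x to its back, +y to its left as its user sees it, z up. Its front 95 mm is a panel that slopes at 10 degrees, with a grey display and, along the front edge, a row of four grey keys, 8 mm proud
- tare_top (a point): centre of the top face of the balance's tare key: a wide bar 44 mm (y) x 18 mm, at the right end of the row of four, 108 mm in front of the balance's origin, 56 mm to its right, 52 mm above the table
- tare (a joint): the balance's tare key: 5 mm of travel straight into the panel, springs back when let go; 0 = up, grows as pressed; it counts as pressed at 2.5 mm, which takes about 2.4 N; the bottom of its travel takes about 4 N
- balance_power (a joint): the balance's power key, not to be pressed: round, 18 mm, at the left end of the row, 128 mm from the centre of the tare key; same travel and spring
- balance_unit (a joint): the balance's unit key, not to be pressed: 16 mm square, 90 mm from the centre of the tare key; same travel and spring
- balance_print (a joint): the balance's print key, not to be pressed: 16 mm square, 52 mm from the centre of the tare key; same travel and spring
- pan: the balance's round steel pan, 120 mm across, 3 mm thick, on the rear part of the balance; origin at the centre of its underside, 69 mm above the table
- dish: shallow round glass dish, 82 mm across, 14 mm high, with the cast disc in it, loose on the pan; origin at the centre of its underside
- beaker: bystander, loose: empty glass beaker, 70 mm across, 95 mm high; origin at the centre of its underside
- cylinder: bystander, loose: glass measuring cylinder, 36 mm wide at most, 223 mm high, on a round 72 mm plastic foot; origin at the centre of its underside
- water_bottle: bystander, loose: clear drinking-water bottle with screw cap, 66 mm across, 215 mm high; origin at the centre of its underside
- flask: bystander, loose: empty conical glass flask, 82 mm across the base, 140 mm high; origin at the centre of its underside
- jar: bystander, loose: screw-top jar, 64 mm across, 85 mm high, standing close to the left rear of the balance; origin at the centre of its underside
- vial: bystander, loose: small capped glass vial, 24 mm across, 52 mm high, standing on the table close to the left side of the balance; origin at the centre of its underside
- tube_rack: bystander, loose: wooden rack with five test tubes, 170 mm (x) x 60 mm (y), 103 mm high; origin at the centre of its underside
- spatula: bystander, loose: slim steel lab spatula 190 mm long, 11 mm wide, lying flat on the table in front of the timer; its y axis runs along it, z up

How it is judged:
On the way, in this order (a step that is already met when the one before it is completed fails the run):
1. the timer's clear key is pressed, and no other (value of joint timer_clear above 0.0025 m and value of joint each of timer_set, timer_start, balance_power, balance_unit, balance_print, tare below 0.001 m), for 0.05 s.
2. after that the balance's tare key is pressed, and no other (value of joint tare above 0.0025 m and value of joint each of timer_clear, timer_set, timer_start, balance_power, balance_unit, balance_print below 0.001 m), for 0.05 s.
3. after that the timer's start key is pressed, and no other (value of joint timer_start above 0.0025 m and value of joint each of timer_clear, timer_set, balance_power, balance_unit, balance_print, tare below 0.001 m), for 0.05 s.
At the end, for the whole second after the job is handed in: All keys are up again, the timer stands flat within 20 mm of where it was, the dish is within 5 mm of where it was on the pan and at rest, and the bystanders stand within 20 mm of their places (value of joint each of timer_clear, timer_set, timer_start, balance_power, balance_unit, balance_print, tare below 0.001 m and distance of each of timer, beaker, cylinder, water_bottle, flask, jar, vial, tube_rack, spatula from where it was at the start of the episode below 0.02 m and angle between timer's own z axis and vertical below 0.05 rad and linear speed of each of timer, dish below 0.02 m/s and distance of dish from where it was at the start of the episode below 0.005 m and angle between each of beaker, cylinder, water_bottle, flask, jar, vial, tube_rack's own z axis and vertical below 0.2 rad); the robot touches nothing.
It fails at once if a key other than the three is pressed (2 mm or more) (value of joint any of timer_set, balance_power, balance_unit, balance_print above 0.002 m).
It fails at once if the timer or the balance is pressed with more than 15 N (contact force between the arm and timer above 15 N or contact force between the arm and balance above 15 N).
It fails at once if the dish or the pan is touched, or the dish shifted or lifted more than 5 mm (distance of dish from where it was at the start of the episode above 0.005 m or contact force between the arm and dish above 0.3 N or contact force between the arm and pan above 0.3 N).
It fails at once if the timer is shoved or lifted more than 20 mm, or tipped (distance of timer from where it was at the start of the episode above 0.02 m or angle between timer's own z axis and vertical above 0.2 rad).
It fails at once if a bystander is moved more than 20 mm or tipped (distance of any of beaker, cylinder, water_bottle, flask, jar, vial, tube_rack, spatula from where it was at the start of the episode above 0.02 m or angle between any of beaker, cylinder, water_bottle, flask, jar, vial, tube_rack's own z axis and vertical above 0.3 rad).
It also fails if it takes over 48 s, if anything falls off the work surface, if the arm or the gripper's body presses on something with over 40 N, if the wrist force passes 120 N, or if a joint passes its speed limit or range.

## Working session

There is one attempt and no reset: what is moved stays moved. The work goes in short steps, Python scripts to look and compute and a tool call to move; the robot and the scene stay as the last step left them, time stands still between calls to the robot, and variables do not carry over. Pictures are saved under pics/ and viewed, about 8 in all and at most 12, crops included, and the job is handed in when it is done.

Besides the shell and the picture viewer there is one more tool, called after ">>>" by a JSON object that holds its "api" and its "payload", one argument or row to a line. play_rows: Moves the arm, as the interface text tells. Its arguments: {"type":"object","properties":{"commands":{"type":"array","items":{"type":"object","properties":{"dx":{"type":"number"},"dy":{"type":"number"},"dz":{"type":"number"},"ax":{"type":"number"},"ay":{"type":"number"},"az":{"type":"number"}}}},"claw":{"type":"number"},"squeeze":{"type":"number"}},"required":["commands"]}

```bash
mkdir -p pics; ls
python3 - <<'E'
from station import ctrl, viewer
import cv2, json
for n in ("scene","side"):
    cv2.imwrite(f"pics/{n}0.png", viewer.camera(n)[:,:,::-1])
    m=viewer.camera_model(n); print(n,m)
o=ctrl.get_obs(); print(o)
print(viewer.camera_model("wrist"))
E
```

```text
pics
scene {'K': array([[476.84896774,   0.        , 322.72870349],
       [  0.        , 476.84896774, 199.75167645],
       [  0.        ,   0.        ,   1.        ]]), 'dist_coeffs': array([-0.11334,  0.     ,  0.     ,  0.     ,  0.     ]), 'pose': array([[ 0.66543698,  0.64249971, -0.37998389,  0.98258461],
       [ 0.74638442, -0.57966437,  0.32695492, -0.36628838],
       [-0.01019468, -0.50118195, -0.86528188,  1.0269617 ],
       [ 0.        ,  0.        ,  0.        ,  1.        ]])}
side {'K': array([[435.14637656,   0.        , 318.66130991],
       [  0.        , 435.14637656, 192.67193697],
       [  0.        ,   0.        ,   1.        ]]), 'dist_coeffs': array([-0.05578644,  0.        ,  0.        ,  0.        ,  0.        ]), 'pose': array([[-0.89756791, -0.34237776,  0.27775767,  0.2563613 ],
       [-0.44044744,  0.66858032, -0.59917143,  0.69946426],
       [ 0.01943966, -0.6601347 , -0.75089565,  0.94944807],
       [ 0.        ,  0.        ,  0.        ,  1.        ]])}
{'time_s': 0.1, 'qpos': array([-1.39162648e+00,  3.00387759e-01,  1.52149925e+00,  2.302998
[... 491 characters left out ...]
, 'moment': array([-0.00218223,  0.04175513,  0.00781288]), 'grip_width': 0.09399979551382262}
{'K': array([[280.38496624,   0.        , 317.77932823],
       [  0.        , 280.38496624, 197.74111572],
       [  0.        ,   0.        ,   1.        ]]), 'dist_coeffs': array([-0.00247859,  0.        ,  0.        ,  0.        ,  0.        ]), 'T_tool_cam': array([[ 2.54398572e-04, -9.69839780e-01, -2.43743177e-01,
         7.02126673e-02],
       [ 9.99999489e-01,  8.25047738e-06,  1.01088697e-03,
         1.33367141e-05],
       [-9.78387396e-04, -2.43743310e-01,  9.69839287e-01,
        -1.72173773e-01],
       [ 0.00000000e+00,  0.00000000e+00,  0.00000000e+00,
         1.00000000e+00]])}
```

View pics/scene0.png

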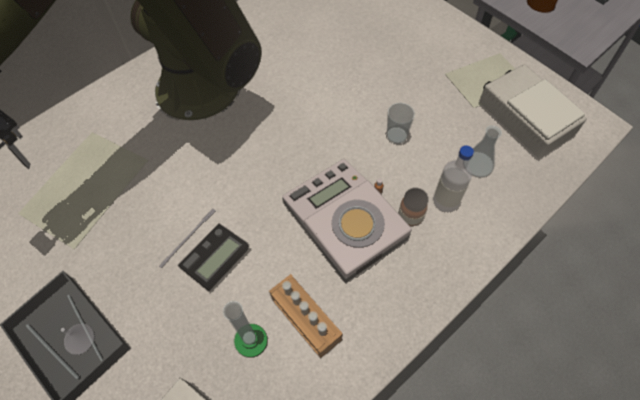

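View pics/side0.png

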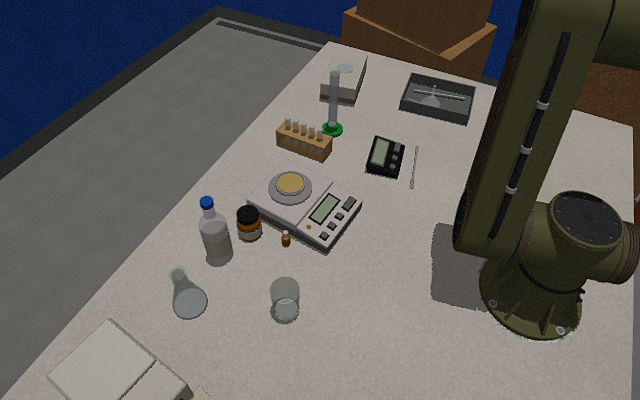

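The scene view shows the timer near (214,257), with keys near (187,257), (203,244) and (218,230). The balance is near (347,218), its tare key at about (300,192) and power key at about (342,167). The side view agrees. Next I'll zoom in to find the key centres.

```bash
cat > h.py <<'E'
import numpy as np, cv2
from station import ctrl, viewer
from scipy.spatial.transform import Rotation as R
def ray(m,T,px):
    u=cv2.undistortPoints(np.array(px,float).reshape(-1,1,2),m["K"],m["dist_coeffs"])[:,0]
    return T[:3,3], np.c_[u,np.ones(len(u))]@T[:3,:3].T
def cast(m,T,px,z):
    o,d=ray(m,T,px); return o+d*((z-o[2])/d[:,2])[:,None]
def tool(o):
    T=np.eye(4); T[:3,:3]=R.from_euler('xyz',o['eef_rot']).as_matrix(); T[:3,3]=o['ee_pos']; return T
E
python3 - <<'E'
from h import *
m=viewer.camera_model("scene")
print(cast(m,m["pose"],[(187,257),(203,244),(218,230)],.032).round(3))
print(cast(m,m["pose"],[(300,192),(318,182),(330,174),(342,167)],.052).round(3))
print(cast(m,m["pose"],[(165,262),(213,212),(240,352)],.0).round(3))
a=cv2.imread("pics/scene0.png")
c=cv2.resize(a[150:300,160:360],None,fx=4,fy=4,interpolation=cv2.INTER_CUBIC)
cv2.imwrite("pics/c0.png",c)
E
```

```text
[[ 0.451 -0.321  0.032]
 [ 0.448 -0.275  0.032]
 [ 0.442 -0.227  0.032]]
[[ 0.502 -0.024  0.052]
 [ 0.51   0.027  0.052]
 [ 0.512  0.064  0.052]
 [ 0.517  0.099  0.052]]
[[ 0.409 -0.367  0.   ]
 [ 0.376 -0.203  0.   ]
 [ 0.693 -0.359  0.   ]]
```

View pics/c0.png

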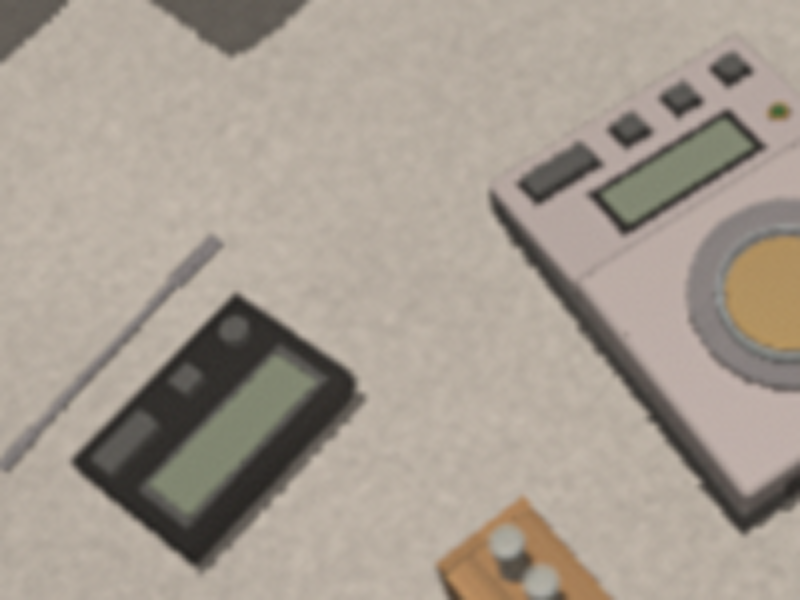

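Refined centres from the crop, in full-frame pixels: clear (218.5,232.2), set (206.5,244.5), start (191.5,260.2), tare (300,193). The spatula lies in front of the timer. I'm moving to a hover above the timer with the gripper shut.

>>> {"api": "play_rows", "payload": {
  "commands": [
    {"dx": 0.035,"dy": -0.017},
    {"dx": 0.035,"dy": -0.017},
    {"dx": 0.035,"dy": -0.017},
    {"dx": 0.035,"dy": -0.017},
    {"dx": 0.035,"dy": -0.017}
  ],
  "claw": 0,
  "squeeze": 10
}}

```text
validation failed for argument at $.co...
```

>>> {"api": "play_rows", "payload": {
  "commands": [
    {"dx": 0.035,"dy": -0.017},
    {"dx": 0.035,"dy": -0.017},
    {"dx": 0.035,"dy": -0.017},
    {"dx": 0.035,"dy": -0.017},
    {"dx": 0.035,"dy": -0.017}
  ]
}}

```text
validation failed for argument at $.co...
```

>>> {"api": "play_rows", "payload": {
  "commands": [
    {"az": 5},
    {"az": 4},
    {},
    {},
    {}
  ]
}}

```text
validation failed for argument at $.co...
```

Run:
```python
from h import *
m=viewer.camera_model("scene")
print(cast(m,m["pose"],[(218.5,232.2),(206.5,244.5),(191.5,260.2)],.032).round(4))
print(cast(m,m["pose"],[(300,193),(317.7,182.2)],.052).round(4))
o=ctrl.get_obs(); print(o['ee_pos'],o['eef_rot'],o['grip_width'],o['force'],o['time_s'])
cv2.imwrite("pics/w1.png",viewer.camera("wrist")[:,:,::-1])
w=viewer.camera_model("wrist"); np.savez("w1.npz",T=tool(o)@w["T_tool_cam"])
```

```text
[[ 0.4478 -0.2298  0.032 ]
 [ 0.4549 -0.2693  0.032 ]
 [ 0.4642 -0.3179  0.032 ]]
[[ 0.5042 -0.0258  0.052 ]
 [ 0.5097  0.0257  0.052 ]]
[ 0.13378117 -0.53325999  0.21296665] [-3.14061775e+00 -8.73539342e-05  2.45735525e-01] 0.09399979551382262 [ 0.69108381 -0.63700752 -0.02132511] 0.1
```

View pics/w1.png

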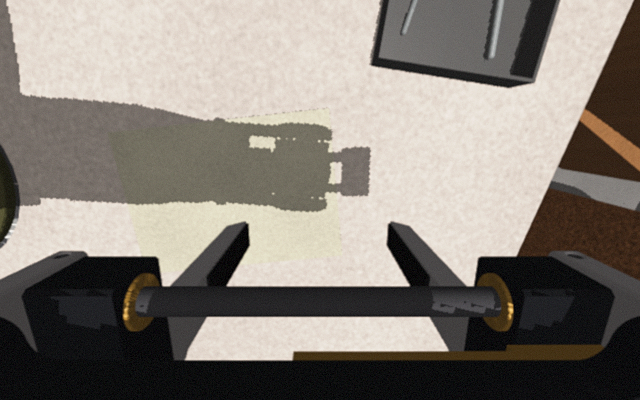

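The moves were refused because every field seems to be required. The picture was therefore taken at the start pose; it shows the fingers at the bottom and the view ahead pointing toward tool +x. I'll retry with full rows.

>>> {"api": "play_rows", "payload": {
  "commands": [
    {"dx": 0.03,"dy": -0.0195,"dz": 0,"ax": 0,"ay": 0,"az": 0},
    {"dx": 0.03,"dy": -0.0195,"dz": 0,"ax": 0,"ay": 0,"az": 0},
    {"dx": 0.03,"dy": -0.0195,"dz": 0,"ax": 0,"ay": 0,"az": 0},
    {"dx": 0.03,"dy": -0.0195,"dz": 0,"ax": 0,"ay": 0,"az": 0},
    {"dx": 0.03,"dy": -0.0195,"dz": 0,"ax": 0,"ay": 0,"az": 0}
  ],
  "claw": 0,
  "squeeze": 10
}}

```text
time_s: 0.57
ee_pos: [0.2554, -0.4003, 0.2109]
eef_rot: [-3.138, 0.001, 0.237]
force: [1.1, -0.0, 0.1]
grip_width: 0.0639
```

>>> {"api": "play_rows", "payload": {
  "commands": [
    {"dx": 0.03,"dy": -0.0195,"dz": 0,"ax": 0,"ay": 0,"az": 0},
    {"dx": 0.03,"dy": -0.0195,"dz": 0,"ax": 0,"ay": 0,"az": 0},
    {"dx": 0.03,"dy": -0.0195,"dz": 0,"ax": 0,"ay": 0,"az": 0},
    {"dx": 0.03,"dy": -0.0195,"dz": 0,"ax": 0,"ay": 0,"az": 0},
    {"dx": 0.01,"dy": -0.006,"dz": 0,"ax": 0,"ay": 0,"az": 3.5}
  ]
}}

```text
time_s: 0.98
ee_pos: [0.3673, -0.279, 0.2108]
eef_rot: [-3.137, 0.001, 0.178]
force: [-1.0, -0.5, 0.7]
grip_width: 0.0309
```

>>> {"api": "play_rows", "payload": {
  "commands": [
    {"dx": 0,"dy": 0,"dz": 0,"ax": 0,"ay": 0,"az": 0},
    {"dx": 0,"dy": 0,"dz": 0,"ax": 0,"ay": 0,"az": 0},
    {"dx": 0,"dy": 0,"dz": 0,"ax": 0,"ay": 0,"az": 0},
    {"dx": 0,"dy": 0,"dz": 0,"ax": 0,"ay": 0,"az": 0},
    {"dx": 0,"dy": 0,"dz": 0,"ax": 0,"ay": 0,"az": 0}
  ]
}}

```text
time_s: 1.4
ee_pos: [0.3673, -0.2784, 0.2104]
eef_rot: [-3.136, 0.002, 0.183]
force: [-0.5, 0.1, 0.1]
grip_width: 0.0006
```

Run:
```python
from h import *
o=ctrl.get_obs(); print(o['ee_pos'],o['eef_rot'],o['grip_width'],o['force'],o['time_s'])
cv2.imwrite("pics/w2.png",viewer.camera("wrist")[:,:,::-1])
w=viewer.camera_model("wrist"); np.savez("w2.npz",T=tool(o)@w["T_tool_cam"])
```

```text
[ 0.3672638  -0.27841796  0.21038176] [-3.13627570e+00  1.69223281e-03  1.82547004e-01] 0.0005833423030519262 [-0.47822185  0.05113517  0.10162864] 1.4
```

View pics/w2.png

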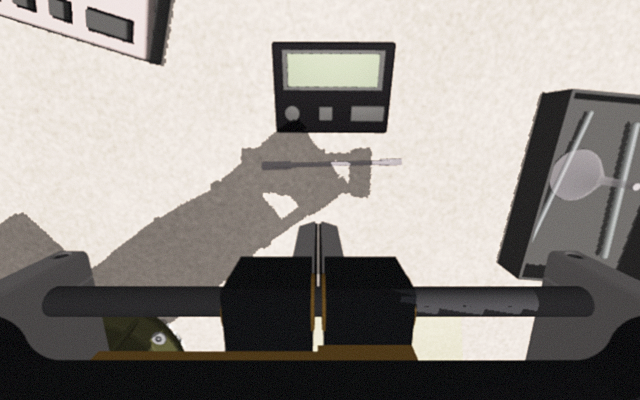

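The wrist view shows clear at (292,114), set at (326,114), start at (367,114), tare at (110,24), and the shut fingertips at (318,225). I'll get centroids from masks.

```bash
cat > meas.py <<'E'
from h import *
import sys
def meas(img,T,seeds,lo,hi,win=22):
    g=img.max(2); w=viewer.camera_model("wrist")
    for n,(u,v,z) in seeds.items():
        b=((g>lo)&(g<hi)).astype(np.uint8)
        k,l,s,c=cv2.connectedComponentsWithStats(b,connectivity=4)
        i=l[v,u]; p=c[i] if i and s[i,4]<3000 else None
        print(n,g[v,u],s[i] if i else 0,p,None if p is None else cast(w,T,[p],z).round(4))
E
python3 - <<'E'
from meas import *
img=cv2.imread("pics/w2.png"); T=np.load("w2.npz")["T"]
print(img[114,280:380,1]); 
meas(img,T,dict(clear=(292,114,.032),set=(326,114,.032),start=(367,114,.032),tare=(110,24,.052)),60,150)
o,R_=T[:3,3],0
E
```

```text
[ 30  31  33  22  42  89 113 118 119 123 116 124 120 124 122 123 122 127
 115  74  37  25  32  34  32  26  26  29  32  31  31  25  30  28  26  35
  30  23  40  90 118 125 126 122 125 123 124 125 125 124 124 111  63  32
  29  31  28  26  32  27  31  30  25  28  33  26  30  30  29  26  50  96
 123 127 131 122 127 129 123 129 128 125 124 127 126 127 124 123 125 123
 123 120 122 127 122 124 125 122 122 121]
clear 122 [285 106  15  15 181] [291.82872928 112.78453039] [[ 0.4469 -0.2315  0.032 ]]
set 128 [319 106  14  15 194] [325.42783505 113.29381443] [[ 0.4536 -0.2712  0.032 ]]
start 125 [350 106  35  16 525] [367.13142857 113.35619048] [[ 0.4626 -0.3203  0.032 ]]
tare 111 [ 86   7  42  32 769] [105.95968791  23.67230169] [[ 0.4998 -0.026   0.052 ]]
```

Both views agree to about 2 mm. Clear is at (0.447,-0.231), start at (0.463,-0.320) and tare at (0.501,-0.026). Moving above clear.

>>> {"api": "play_rows", "payload": {
  "commands": [
    {"dx": 0.029,"dy": -0.011,"dz": 0,"ax": 0,"ay": 0,"az": 0},
    {"dx": 0.029,"dy": -0.011,"dz": 0,"ax": 0,"ay": 0,"az": 0},
    {"dx": 0.029,"dy": -0.011,"dz": 0,"ax": 0,"ay": 0,"az": 0},
    {"dx": 0,"dy": 0,"dz": 0.035,"ax": 0,"ay": 0,"az": 0},
    {"dx": 0,"dy": 0,"dz": 0.035,"ax": 0,"ay": 0,"az": 0}
  ]
}}

```text
time_s: 1.87
ee_pos: [0.4508, -0.2335, 0.145]
eef_rot: [3.138, -0.008, 0.176]
force: [0.6, -0.9, -0.6]
grip_width: 0.0004
```

>>> {"api": "play_rows", "payload": {
  "commands": [
    {"dx": 0,"dy": 0,"dz": 0.035,"ax": 0,"ay": 0,"az": 0},
    {"dx": 0,"dy": 0,"dz": 0.025,"ax": 0,"ay": 0,"az": 0},
    {"dx": 0,"dy": 0,"dz": 0,"ax": 0,"ay": 0,"az": 0},
    {"dx": 0,"dy": 0,"dz": 0,"ax": 0,"ay": 0,"az": 0},
    {"dx": 0,"dy": 0,"dz": 0,"ax": 0,"ay": 0,"az": 0}
  ]
}}

```text
time_s: 2.28
ee_pos: [0.4485, -0.2342, 0.0782]
eef_rot: [-3.14, -0.002, 0.175]
force: [0.3, -0.9, 0.7]
grip_width: 0.0007
```

>>> {"api": "play_rows", "payload": {
  "commands": [
    {"dx": -0.001,"dy": -0.003,"dz": 0.012,"ax": 0,"ay": 0,"az": 0},
    {"dx": 0,"dy": 0,"dz": 0.01,"ax": 0,"ay": 0,"az": 0},
    {"dx": 0,"dy": 0,"dz": 0.008,"ax": 0,"ay": 0,"az": 0},
    {"dx": 0,"dy": 0,"dz": 0,"ax": 0,"ay": 0,"az": 0},
    {"dx": 0,"dy": 0,"dz": 0,"ax": 0,"ay": 0,"az": 0}
  ]
}}

```text
time_s: 2.7
ee_pos: [0.4499, -0.2345, 0.0538]
eef_rot: [3.136, -0.01, 0.174]
force: [-0.5, 0.4, 0.3]
grip_width: 0.0006
```

Run:
```python
from h import *
a=viewer.camera("wrist")[:,:,::-1]; b=viewer.camera("side")[:,:,::-1]
a=a[50:350,170:470]
b=b[100:250,330:480]
cv2.imwrite("pics/p1.png",np.hstack([cv2.resize(a,(400,400)),cv2.resize(b,(400,400),interpolation=2)]))
print(ctrl.get_obs()['ee_pos'],ctrl.get_obs()['force'])
```

```text
[ 0.44986224 -0.23447855  0.05380561] [-0.05420436 -0.80250484 -0.45016075]
```

View pics/p1.png

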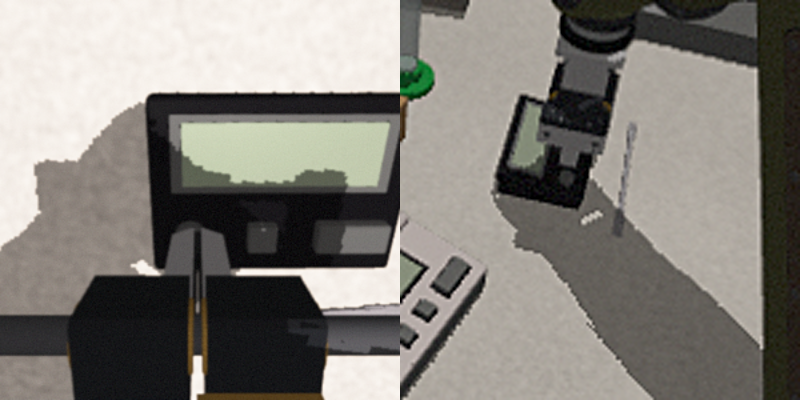

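The tip hides the clear key and stands about 4 mm toward the set key, which agrees with the pose error. Correcting.

>>> {"api": "play_rows", "payload": {
  "commands": [
    {"dx": -0.002,"dy": -0.004,"dz": 0.0,"ax": 0,"ay": 0,"az": 0},
    {"dx": 0,"dy": 0,"dz": 0,"ax": 0,"ay": 0,"az": 0},
    {"dx": 0,"dy": 0,"dz": 0.0,"ax": 0,"ay": 0,"az": 0},
    {"dx": 0,"dy": 0,"dz": 0,"ax": 0,"ay": 0,"az": 0},
    {"dx": 0,"dy": 0,"dz": 0,"ax": 0,"ay": 0,"az": 0}
  ]
}}

```text
time_s: 3.22
ee_pos: [0.4474, -0.2307, 0.0552]
eef_rot: [3.135, -0.011, 0.174]
force: [-0.4, -0.3, -0.2]
grip_width: 0.0008
```

>>> {"api": "play_rows", "payload": {
  "commands": [
    {"dx": 0,"dy": 0,"dz": 0.005,"ax": 0,"ay": 0,"az": 0},
    {"dx": 0,"dy": 0,"dz": 0.004,"ax": 0,"ay": 0,"az": 0},
    {"dx": 0,"dy": 0,"dz": 0.002,"ax": 0,"ay": 0,"az": 0},
    {"dx": 0,"dy": 0,"dz": 0.001,"ax": 0,"ay": 0,"az": 0},
    {"dx": 0,"dy": 0,"dz": 0,"ax": 0,"ay": 0,"az": 0}
  ]
}}

```text
time_s: 3.63
ee_pos: [0.4476, -0.2308, 0.0417]
eef_rot: [3.135, -0.011, 0.174]
force: [1.2, -1.0, 0.5]
grip_width: 0.0007
```

>>> {"api": "play_rows", "payload": {
  "commands": [
    {"dx": 0,"dy": 0,"dz": 0.0015,"ax": 0,"ay": 0,"az": 0},
    {"dx": 0,"dy": 0,"dz": 0.001,"ax": 0,"ay": 0,"az": 0},
    {"dx": 0,"dy": 0,"dz": 0,"ax": 0,"ay": 0,"az": 0},
    {"dx": 0,"dy": 0,"dz": 0.0,"ax": 0,"ay": 0,"az": 0},
    {"dx": 0,"dy": 0,"dz": 0,"ax": 0,"ay": 0,"az": 0}
  ]
}}

```text
time_s: 4.05
ee_pos: [0.4481, -0.2308, 0.0393]
eef_rot: [3.134, -0.012, 0.174]
force: [-1.2, 1.0, 2.0]
grip_width: 0.0003
```

>>> {"api": "play_rows", "payload": {
  "commands": [
    {"dx": 0,"dy": 0,"dz": 0.001,"ax": 0,"ay": 0,"az": 0},
    {"dx": 0,"dy": 0,"dz": 0.001,"ax": 0,"ay": 0,"az": 0},
    {"dx": 0,"dy": 0,"dz": 0,"ax": 0,"ay": 0,"az": 0},
    {"dx": 0,"dy": 0,"dz": 0.0,"ax": 0,"ay": 0,"az": 0},
    {"dx": 0,"dy": 0,"dz": 0,"ax": 0,"ay": 0,"az": 0}
  ]
}}

```text
time_s: 4.47
ee_pos: [0.4483, -0.2308, 0.0376]
eef_rot: [3.134, -0.013, 0.174]
force: [-0.7, 0.9, 3.0]
grip_width: 0.0003
```

>>> {"api": "play_rows", "payload": {
  "commands": [
    {"dx": 0,"dy": 0,"dz": 0.001,"ax": 0,"ay": 0,"az": 0},
    {"dx": 0,"dy": 0,"dz": 0,"ax": 0,"ay": 0,"az": 0},
    {"dx": 0,"dy": 0,"dz": 0,"ax": 0,"ay": 0,"az": 0},
    {"dx": 0,"dy": 0,"dz": 0.0,"ax": 0,"ay": 0,"az": 0},
    {"dx": 0,"dy": 0,"dz": 0,"ax": 0,"ay": 0,"az": 0}
  ]
}}

```text
time_s: 4.88
ee_pos: [0.4485, -0.2308, 0.0367]
eef_rot: [3.134, -0.013, 0.174]
force: [-0.3, 2.3, 3.6]
grip_width: 0.0006
```

```bash
cat > favg.py <<'E'
from h import *
F=[];P=[]
for i in range(8):
    viewer.camera("side"); o=ctrl.get_obs(); F.append(o['force']);P.append(o['ee_pos'])
print(np.mean(F,0).round(2),np.std(F,0).round(2),np.mean(P,0).round(4),np.std(P,0).round(4))
E
python3 favg.py
```

```text
[-0.45  1.41  3.92] [0.5  0.31 0.37] [ 0.4485 -0.2308  0.0367] [0. 0. 0.]
```

The averaged force is 3.9 N, so the key is well past its 2.4 N pressing point. I'll release it and rise.

>>> {"api": "play_rows", "payload": {
  "commands": [
    {"dx": 0,"dy": 0,"dz": -0.008,"ax": 0,"ay": 0,"az": 0},
    {"dx": 0,"dy": 0,"dz": -0.015,"ax": 0,"ay": 0,"az": 0},
    {"dx": 0,"dy": 0,"dz": -0.03,"ax": 0,"ay": 0,"az": 0},
    {"dx": 0,"dy": 0,"dz": -0.03,"ax": 0,"ay": 0,"az": 0},
    {"dx": 0,"dy": 0,"dz": -0.02,"ax": 0,"ay": 0,"az": 0}
  ]
}}

```text
time_s: 5.7
ee_pos: [0.4442, -0.2292, 0.14]
eef_rot: [3.14, -0.004, 0.174]
force: [-0.2, -0.6, -0.6]
grip_width: 0.0002
```

```bash
python3 favg.py
```

```text
[ 0.06 -0.31  0.17] [0.35 0.6  1.55] [ 0.4443 -0.2292  0.1384] [0.0007 0.0004 0.0024]
```

>>> {"api": "play_rows", "payload": {
  "commands": [
    {"dx": 0.004,"dy": -0.0405,"dz": 0,"ax": 0,"ay": 0,"az": 0},
    {"dx": 0.004,"dy": -0.0405,"dz": 0,"ax": 0,"ay": 0,"az": 0},
    {"dx": 0.004,"dy": -0.0405,"dz": 0,"ax": 0,"ay": 0,"az": 0},
    {"dx": 0.004,"dy": -0.0405,"dz": 0,"ax": 0,"ay": 0,"az": 0},
    {"dx": 0.004,"dy": -0.0405,"dz": 0,"ax": 0,"ay": 0,"az": 0}
  ]
}}

```text
time_s: 6.52
ee_pos: [0.4266, -0.0251, 0.1327]
eef_rot: [-3.139, 0.004, 0.163]
force: [1.6, 0.8, -0.7]
grip_width: 0.0002
```

>>> {"api": "play_rows", "payload": {
  "commands": [
    {"dx": 0,"dy": 0,"dz": 0,"ax": 0,"ay": 0,"az": 5.3},
    {"dx": 0,"dy": 0,"dz": 0,"ax": 0,"ay": 0,"az": 5.3},
    {"dx": 0,"dy": 0,"dz": 0,"ax": 0,"ay": 0,"az": 5.3},
    {"dx": 0,"dy": 0,"dz": 0,"ax": 0,"ay": 0,"az": 0},
    {"dx": 0,"dy": 0,"dz": 0,"ax": 0,"ay": 0,"az": 0}
  ]
}}

```text
time_s: 6.93
ee_pos: [0.424, -0.0165, 0.1299]
eef_rot: [-3.139, 0.01, -0.112]
force: [-0.6, -0.2, -0.1]
grip_width: 0.0005
```

Run:
```python
from h import *
o=ctrl.get_obs(); print(o['ee_pos'],o['eef_rot'],o['force'],o['time_s'])
cv2.imwrite("pics/w3.png",viewer.camera("wrist")[:,:,::-1])
w=viewer.camera_model("wrist"); np.savez("w3.npz",T=tool(o)@w["T_tool_cam"])
```

```text
[ 0.42397912 -0.01650143  0.12994958] [-3.13897365  0.0104882  -0.11219528] [-0.59684392 -0.21972259 -0.06269743] 6.9333
```

View pics/w3.png

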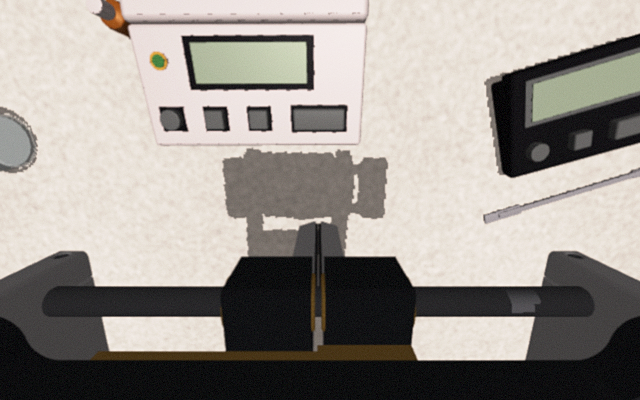

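The wrist view is aligned with the balance: tare at (320,119), print at (259,118), timer clear at (540,152).

Run:
```python
from meas import *
img=cv2.imread("pics/w3.png"); T=np.load("w3.npz")["T"]
print(img[119,285:352,1]);print(img[100:140,320,1])
meas(img,T,dict(tare=(320,119,.052),pr=(259,118,.052),unit=(216,119,.052),clear=(540,152,.032),set=(581,140,.032)),85,150)
```

```text
[226 227 228 232 227 163  72  31  60  93 106 112 104 112 115 111 111 116
 109 116 116 114 116 115 115 114 112 114 112 114 117 115 111 115 115 112
 114 108 115 117 112 115 115 115 114 114 115 117 109 114 114 114 114 117
 115 116 115 111  95  51  40 124 210 234 229 230 229]
[230 230 234 228 167  71  30  35  50  80 101 117 122 120 120 111 122 118
 116 112 115 111 110 112 110 108 108 107 103  77  35  92 201 232 229 228
 227 226 226 228]
tare 116 [294 109  50  21 954] [318.65199161 118.97589099] [[ 0.4998 -0.0259  0.052 ]]
pr 112 [248 111  19  18 306] [257.58823529 119.27777778] [[0.5054 0.0261 0.052 ]]
unit 106 [204 111  19  18 308] [213.16233766 119.49675325] [[0.5095 0.064  0.052 ]]
clear 102 [532 144  17  17 219] [539.88127854 152.15981735] [[ 0.4464 -0.2321  0.032 ]]
set 106 [575 131  17  19 225] [583.07555556 139.86666667] [[ 0.4536 -0.2716  0.032 ]]
```

>>> {"api": "play_rows", "payload": {
  "commands": [
    {"dx": 0.026,"dy": 0,"dz": 0,"ax": 0,"ay": 0,"az": 0},
    {"dx": 0.026,"dy": 0,"dz": 0,"ax": 0,"ay": 0,"az": 0},
    {"dx": 0.025,"dy": 0,"dz": 0,"ax": 0,"ay": 0,"az": 0},
    {"dx": 0,"dy": 0,"dz": 0.02,"ax": 0,"ay": 0,"az": 0},
    {"dx": 0,"dy": 0,"dz": 0.02,"ax": 0,"ay": 0,"az": 0}
  ]
}}

```text
time_s: 7.4
ee_pos: [0.5049, -0.0271, 0.09]
eef_rot: [-3.139, 0.006, -0.1]
force: [-0.7, 0.1, -1.1]
grip_width: 0.0001
```

>>> {"api": "play_rows", "payload": {
  "commands": [
    {"dx": 0,"dy": 0,"dz": 0,"ax": 0,"ay": 0,"az": 0},
    {"dx": 0,"dy": 0,"dz": 0,"ax": 0,"ay": 0,"az": 0},
    {"dx": 0,"dy": 0,"dz": 0,"ax": 0,"ay": 0,"az": 0},
    {"dx": 0,"dy": 0,"dz": 0,"ax": 0,"ay": 0,"az": 0},
    {"dx": 0,"dy": 0,"dz": 0,"ax": 0,"ay": 0,"az": 0}
  ]
}}

```text
time_s: 7.82
ee_pos: [0.5037, -0.0281, 0.0885]
eef_rot: [-3.139, 0.011, -0.095]
force: [-0.1, -0.1, -0.4]
grip_width: 0.0005
```

>>> {"api": "play_rows", "payload": {
  "commands": [
    {"dx": -0.004,"dy": -0.002,"dz": 0.008,"ax": 0,"ay": 0,"az": 0},
    {"dx": 0,"dy": 0,"dz": 0.008,"ax": 0,"ay": 0,"az": 0},
    {"dx": 0,"dy": 0,"dz": 0.004,"ax": 0,"ay": 0,"az": 0},
    {"dx": 0,"dy": 0,"dz": 0.002,"ax": 0,"ay": 0,"az": 0},
    {"dx": 0,"dy": 0,"dz": 0,"ax": 0,"ay": 0,"az": 0}
  ]
}}

```text
time_s: 8.23
ee_pos: [0.4996, -0.0254, 0.0661]
eef_rot: [-3.139, 0.008, -0.094]
force: [-0.6, 0.8, -0.2]
grip_width: 0.0006
```

>>> {"api": "play_rows", "payload": {
  "commands": [
    {"dx": 0,"dy": 0,"dz": 0.003,"ax": 0,"ay": 0,"az": 0},
    {"dx": 0,"dy": 0,"dz": 0.002,"ax": 0,"ay": 0,"az": 0},
    {"dx": 0,"dy": 0,"dz": 0.001,"ax": 0,"ay": 0,"az": 0},
    {"dx": 0,"dy": 0,"dz": 0.001,"ax": 0,"ay": 0,"az": 0},
    {"dx": 0,"dy": 0,"dz": 0,"ax": 0,"ay": 0,"az": 0}
  ]
}}

```text
time_s: 8.65
ee_pos: [0.5002, -0.0254, 0.0588]
eef_rot: [-3.139, 0.006, -0.094]
force: [-1.3, 0.9, 1.6]
grip_width: 0.0004
```

>>> {"api": "play_rows", "payload": {
  "commands": [
    {"dx": 0,"dy": 0,"dz": 0.001,"ax": 0,"ay": 0,"az": 0},
    {"dx": 0,"dy": 0,"dz": 0.001,"ax": 0,"ay": 0,"az": 0},
    {"dx": 0,"dy": 0,"dz": 0,"ax": 0,"ay": 0,"az": 0},
    {"dx": 0,"dy": 0,"dz": 0,"ax": 0,"ay": 0,"az": 0},
    {"dx": 0,"dy": 0,"dz": 0,"ax": 0,"ay": 0,"az": 0}
  ]
}}

```text
time_s: 9.07
ee_pos: [0.5004, -0.0254, 0.0573]
eef_rot: [-3.139, 0.006, -0.094]
force: [-0.7, 1.1, 3.4]
grip_width: 0.0006
```

```bash
python3 favg.py
```

```text
[-0.88  0.47  3.18] [0.41 0.47 0.5 ] [ 0.5004 -0.0254  0.0573] [0. 0. 0.]
```

>>> {"api": "play_rows", "payload": {
  "commands": [
    {"dx": 0,"dy": 0,"dz": 0.001,"ax": 0,"ay": 0,"az": 0},
    {"dx": 0,"dy": 0,"dz": 0,"ax": 0,"ay": 0,"az": 0},
    {"dx": 0,"dy": 0,"dz": 0,"ax": 0,"ay": 0,"az": 0},
    {"dx": 0,"dy": 0,"dz": 0,"ax": 0,"ay": 0,"az": 0},
    {"dx": 0,"dy": 0,"dz": 0,"ax": 0,"ay": 0,"az": 0}
  ]
}}

```text
time_s: 9.88
ee_pos: [0.5006, -0.0254, 0.0565]
eef_rot: [-3.139, 0.005, -0.094]
force: [-1.7, 0.3, 5.0]
grip_width: 0.0005
```

```bash
python3 favg.py
```

```text
[-1.8   0.32  4.31] [0.46 0.31 0.46] [ 0.5006 -0.0254  0.0565] [0. 0. 0.]
```

>>> {"api": "play_rows", "payload": {
  "commands": [
    {"dx": 0,"dy": 0,"dz": -0.008,"ax": 0,"ay": 0,"az": 0},
    {"dx": 0,"dy": 0,"dz": -0.015,"ax": 0,"ay": 0,"az": 0},
    {"dx": -0.005,"dy": 0,"dz": -0.03,"ax": 0,"ay": 0,"az": 0},
    {"dx": -0.01,"dy": 0,"dz": -0.03,"ax": 0,"ay": 0,"az": 0},
    {"dx": -0.01,"dy": 0,"dz": 0,"ax": 0,"ay": 0,"az": 0}
  ]
}}

```text
time_s: 10.7
ee_pos: [0.4752, -0.0233, 0.1422]
eef_rot: [-3.139, 0.01, -0.094]
force: [0.9, -0.2, 1.4]
grip_width: 0.0004
```

>>> {"api": "play_rows", "payload": {
  "commands": [
    {"dx": 0.002,"dy": 0.037,"dz": 0,"ax": 0,"ay": 0,"az": 0},
    {"dx": 0.002,"dy": 0.037,"dz": 0,"ax": 0,"ay": 0,"az": 0},
    {"dx": 0.002,"dy": 0.037,"dz": 0,"ax": 0,"ay": 0,"az": 0},
    {"dx": 0.002,"dy": 0.037,"dz": 0,"ax": 0,"ay": 0,"az": 0},
    {"dx": 0.002,"dy": 0.037,"dz": 0,"ax": 0,"ay": 0,"az": 0}
  ]
}}

```text
time_s: 11.12
ee_pos: [0.4675, -0.2094, 0.1465]
eef_rot: [-3.139, 0.004, -0.084]
force: [1.2, 0.0, 0.1]
grip_width: 0.0002
```

>>> {"api": "play_rows", "payload": {
  "commands": [
    {"dx": 0.002,"dy": 0.037,"dz": 0,"ax": 0,"ay": 0,"az": 0},
    {"dx": 0.002,"dy": 0.037,"dz": 0,"ax": 0,"ay": 0,"az": 0},
    {"dx": 0.002,"dy": 0.037,"dz": 0,"ax": 0,"ay": 0,"az": -5.2},
    {"dx": 0,"dy": 0,"dz": 0,"ax": 0,"ay": 0,"az": -5.2},
    {"dx": 0,"dy": 0,"dz": 0,"ax": 0,"ay": 0,"az": -5}
  ]
}}

```text
time_s: 11.53
ee_pos: [0.4611, -0.3329, 0.1475]
eef_rot: [-3.139, 0.003, 0.186]
force: [0.3, 0.7, 0.7]
grip_width: 0.0006
```

>>> {"api": "play_rows", "payload": {
  "commands": [
    {"dx": 0,"dy": 0,"dz": 0,"ax": 0,"ay": 0,"az": 0},
    {"dx": 0,"dy": 0,"dz": 0,"ax": 0,"ay": 0,"az": 0},
    {"dx": 0,"dy": 0,"dz": 0,"ax": 0,"ay": 0,"az": 0},
    {"dx": 0,"dy": 0,"dz": 0,"ax": 0,"ay": 0,"az": 0},
    {"dx": 0,"dy": 0,"dz": 0,"ax": 0,"ay": 0,"az": 0}
  ]
}}

```text
time_s: 11.95
ee_pos: [0.4607, -0.3327, 0.1479]
eef_rot: [-3.139, 0.004, 0.181]
force: [0.2, 0.6, 0.1]
grip_width: 0.0002
```

>>> {"api": "play_rows", "payload": {
  "commands": [
    {"dx": 0.004,"dy": -0.012,"dz": 0.025,"ax": 0,"ay": 0,"az": 0},
    {"dx": 0,"dy": 0,"dz": 0.03,"ax": 0,"ay": 0,"az": 0},
    {"dx": 0,"dy": 0,"dz": 0.02,"ax": 0,"ay": 0,"az": 0},
    {"dx": 0,"dy": 0,"dz": 0.005,"ax": 0,"ay": 0,"az": 0},
    {"dx": 0,"dy": 0,"dz": 0,"ax": 0,"ay": 0,"az": 0}
  ]
}}

```text
time_s: 12.37
ee_pos: [0.464, -0.3185, 0.0677]
eef_rot: [3.141, 0.001, 0.178]
force: [0.1, -0.2, -0.1]
grip_width: 0.0006
```

>>> {"api": "play_rows", "payload": {
  "commands": [
    {"dx": -0.001,"dy": 0.001,"dz": 0.01,"ax": 0,"ay": 0,"az": 0},
    {"dx": 0,"dy": 0,"dz": 0.007,"ax": 0,"ay": 0,"az": 0},
    {"dx": 0,"dy": 0,"dz": 0.003,"ax": 0,"ay": 0,"az": 0},
    {"dx": 0,"dy": 0,"dz": 0.002,"ax": 0,"ay": 0,"az": 0},
    {"dx": 0,"dy": 0,"dz": 0,"ax": 0,"ay": 0,"az": 0}
  ]
}}

```text
time_s: 12.78
ee_pos: [0.4645, -0.3207, 0.0471]
eef_rot: [3.137, -0.002, 0.177]
force: [-0.4, 1.4, -0.6]
grip_width: 0.0006
```

>>> {"api": "play_rows", "payload": {
  "commands": [
    {"dx": -0.001,"dy": 0,"dz": 0.003,"ax": 0,"ay": 0,"az": 0},
    {"dx": 0,"dy": 0,"dz": 0.002,"ax": 0,"ay": 0,"az": 0},
    {"dx": 0,"dy": 0,"dz": 0.001,"ax": 0,"ay": 0,"az": 0},
    {"dx": 0,"dy": 0,"dz": 0.001,"ax": 0,"ay": 0,"az": 0},
    {"dx": 0,"dy": 0,"dz": 0,"ax": 0,"ay": 0,"az": 0}
  ]
}}

```text
time_s: 13.2
ee_pos: [0.4641, -0.3215, 0.0409]
eef_rot: [3.136, -0.004, 0.177]
force: [0.5, 0.8, 1.8]
grip_width: 0.0005
```

>>> {"api": "play_rows", "payload": {
  "commands": [
    {"dx": 0,"dy": 0,"dz": 0.001,"ax": 0,"ay": 0,"az": 0},
    {"dx": 0,"dy": 0,"dz": 0.001,"ax": 0,"ay": 0,"az": 0},
    {"dx": 0,"dy": 0,"dz": 0,"ax": 0,"ay": 0,"az": 0},
    {"dx": 0,"dy": 0,"dz": 0,"ax": 0,"ay": 0,"az": 0},
    {"dx": 0,"dy": 0,"dz": 0,"ax": 0,"ay": 0,"az": 0}
  ]
}}

```text
time_s: 13.62
ee_pos: [0.4644, -0.3215, 0.0394]
eef_rot: [3.135, -0.005, 0.177]
force: [-0.4, 0.0, 2.4]
grip_width: 0.0005
```

```bash
python3 favg.py
```

```text
[-0.47  0.77  2.43] [0.47 0.51 0.48] [ 0.4644 -0.3215  0.0393] [0. 0. 0.]
```

>>> {"api": "play_rows", "payload": {
  "commands": [
    {"dx": 0,"dy": 0,"dz": 0.001,"ax": 0,"ay": 0,"az": 0},
    {"dx": 0,"dy": 0,"dz": 0.001,"ax": 0,"ay": 0,"az": 0},
    {"dx": 0,"dy": 0,"dz": 0,"ax": 0,"ay": 0,"az": 0},
    {"dx": 0,"dy": 0,"dz": 0,"ax": 0,"ay": 0,"az": 0},
    {"dx": 0,"dy": 0,"dz": 0,"ax": 0,"ay": 0,"az": 0}
  ]
}}

```text
time_s: 14.43
ee_pos: [0.4647, -0.3214, 0.0374]
eef_rot: [3.135, -0.005, 0.177]
force: [-1.4, 1.2, 2.8]
grip_width: 0.0007
```

```bash
python3 favg.py
```

```text
[-0.3   1.34  3.21] [0.61 0.43 0.31] [ 0.4647 -0.3214  0.0374] [0. 0. 0.]
```

One more millimetre for margin, then release.

>>> {"api": "play_rows", "payload": {
  "commands": [
    {"dx": 0,"dy": 0,"dz": 0.001,"ax": 0,"ay": 0,"az": 0},
    {"dx": 0,"dy": 0,"dz": 0,"ax": 0,"ay": 0,"az": 0},
    {"dx": 0,"dy": 0,"dz": 0,"ax": 0,"ay": 0,"az": 0},
    {"dx": 0,"dy": 0,"dz": 0,"ax": 0,"ay": 0,"az": 0},
    {"dx": 0,"dy": 0,"dz": 0,"ax": 0,"ay": 0,"az": 0}
  ]
}}

```text
time_s: 15.25
ee_pos: [0.4649, -0.3214, 0.0366]
eef_rot: [3.135, -0.006, 0.177]
force: [-1.4, 1.4, 3.7]
grip_width: 0.0006
```

```bash
python3 favg.py
```

```text
[-1.08  1.61  4.82] [0.48 0.4  0.64] [ 0.4649 -0.3214  0.0366] [0. 0. 0.]
```

>>> {"api": "play_rows", "payload": {
  "commands": [
    {"dx": 0,"dy": 0,"dz": -0.008,"ax": 0,"ay": 0,"az": 0},
    {"dx": 0,"dy": 0,"dz": -0.015,"ax": 0,"ay": 0,"az": 0},
    {"dx": 0,"dy": 0,"dz": -0.03,"ax": 0,"ay": 0,"az": 0},
    {"dx": 0,"dy": 0,"dz": -0.035,"ax": 0,"ay": 0,"az": 0},
    {"dx": 0,"dy": 0,"dz": -0.035,"ax": 0,"ay": 0,"az": 0}
  ]
}}

```text
time_s: 16.07
ee_pos: [0.4609, -0.3189, 0.157]
eef_rot: [-3.138, 0.004, 0.176]
force: [1.6, -0.0, 0.2]
grip_width: 0.0004
```

>>> {"api": "play_rows", "payload": {
  "commands": [
    {"dx": -0.03,"dy": 0,"dz": -0.03,"ax": 0,"ay": 0,"az": 0},
    {"dx": -0.03,"dy": 0,"dz": -0.01,"ax": 0,"ay": 0,"az": 0},
    {"dx": -0.03,"dy": 0,"dz": 0,"ax": 0,"ay": 0,"az": 0},
    {"dx": 0,"dy": 0,"dz": 0,"ax": 0,"ay": 0,"az": 0},
    {"dx": 0,"dy": 0,"dz": 0,"ax": 0,"ay": 0,"az": 0}
  ]
}}

```text
time_s: 16.48
ee_pos: [0.3722, -0.3364, 0.2078]
eef_rot: [3.133, -0.003, 0.178]
force: [1.5, -0.2, 0.6]
grip_width: 0.0003
```

```bash
python3 favg.py
python3 - <<'E'
from h import *
o=ctrl.get_obs(); print(o['time_s'])
a=viewer.camera("wrist")[:,:,::-1]; w=viewer.camera_model("wrist"); np.savez("w4.npz",T=tool(o)@w["T_tool_cam"])
cv2.imwrite("pics/w4.png",a)
b=viewer.camera("scene")[:,:,::-1]; cv2.imwrite("pics/s4.png",b)
cv2.imwrite("pics/v4.png",np.vstack([a[:300],b[100:400]]))
E
```

```text
[-0.02 -0.14  0.1 ] [0.54 0.37 0.55] [ 0.3731 -0.3359  0.2066] [0.0003 0.0002 0.0005]
16.8833
```

View pics/v4.png

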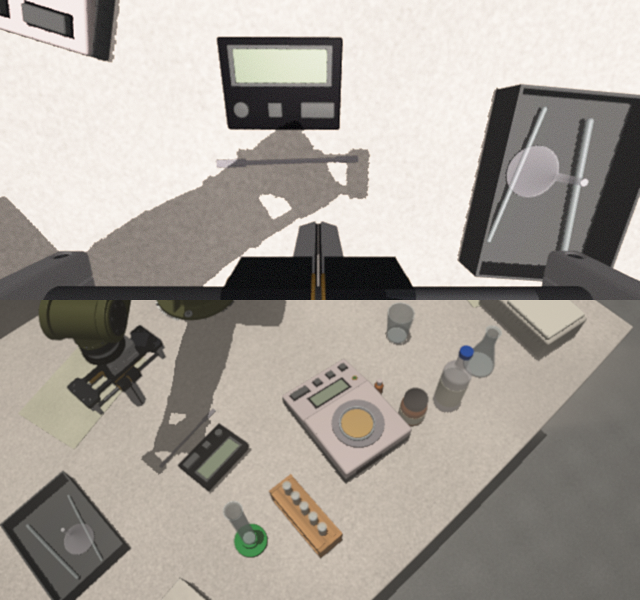

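The arm is clear of everything and the keys look up. In the scene view the timer is still at (214,257), and the dish and bystanders are in their original places. I'll check the timer numerically and hand in.

Run:
```python
from meas import *
from station import workorder
img=cv2.imread("pics/w4.png"); T=np.load("w4.npz")["T"]
meas(img,T,dict(clear=(241,110,.032),set=(275,110,.032),start=(318,110,.032)),60,150)
print(workorder.hand_in())
```

```text
clear 126 [234 102  15  16 199] [240.90954774 109.41708543] [[ 0.4467 -0.2316  0.032 ]]
set 133 [268 103  15  15 208] [274.75480769 109.87980769] [[ 0.4533 -0.2709  0.032 ]]
start 145 [300 102  35  17 540] [317.30555556 109.77407407] [[ 0.4625 -0.3203  0.032 ]]
the job is handed in; nothing more can be done
None
```

I pressed the timer's clear key, then the balance's tare key, then the timer's start key with the shut fingertips. I let each spring back before the next, and handed the job in at about 17 s of the 48 s allowed. The hand-in reports no verdict.

- **Key presses:** averaged force on the keys was about 3.9 N (clear), 4.3 N (tare) and 4.8 N (start). All are above the 2.4 N a press takes and well under the 15 N limit. I judged the presses by force and depth, since key travel can't be read directly. The start press was slightly above the 4 N end-of-travel force, so that key probably reached the bottom.
- **Timer:** its three keys measured within about 0.5 mm of their first wrist-camera positions, so it did not move noticeably.
- **Rest of the scene:** in the last pictures the dish and bystanders look to be in their original places. I checked these only by eye. The arm was clear of everything, with about 0 N on the tool.
- **Disagreements:** the scene and wrist cameras differed by about 2 mm on the timer keys and up to 4 mm on tare; I used the wrist values. The first three move calls were refused because their rows left out fields; nothing moved.

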